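# Break down two stacks and dock the cooling blocks

## Task

Take the two stacks apart: set the white-capped sample vial on the grey pad, the cream dish on the cream pad and the pink dish on the pink pad, each in the middle of its pad, and put each cooling block on the docking plate of its own colour, centred, square and lying flat, turned so that the plate's raised bar sits under the block's overhanging, white-striped nose. Keep the vial and the dishes upright throughout, and leave everything standing still.

Things in the scene. Friction and masses are not known exactly. Their poses are not given: they have to be found in the camera images.
- block_blue: blue cooling block, loose, 104 x 60 x 30 mm (x, y, z), 0.15 to 0.31 kg; origin at the centre of its underside. Solid for x -52 to +26 mm; beyond, to x = +52, is the nose: its underside is cut away 14 mm high, and a white stripe crosses its top at x = +42. Three dark wells lie across the top at x = -42. The top is flat; at the start a dish stands at its middle. Grip across the 60 mm sides.
- block_green: green cooling block, loose, 104 x 60 x 30 mm (x, y, z), 0.15 to 0.31 kg; origin at the centre of its underside. Solid for x -52 to +26 mm; beyond, to x = +52, is the nose: its underside is cut away 14 mm high, and a white stripe crosses its top at x = +42. Three dark wells lie across the top at x = -42. The top is flat; at the start a dish stands at its middle. Grip across the 60 mm sides.
- dish_cream: small closed petri dish with a cream filling, round, 62 mm across (rim from 4 to 15 mm up; foot 58 mm across), 15 mm high, about 30 g; origin at the centre of its underside, z up. At the start it stands on one of the two blocks, with the sample vial on top of it. Not the dish that stands far back on the worktop.
- dish_pink: small closed petri dish with a pink filling, round, 62 mm across (rim from 4 to 15 mm up; foot 58 mm across), 15 mm high, about 30 g; origin at the centre of its underside, z up. At the start it stands on one of the two blocks. Not the dish that stands far back on the worktop.
- vial: small glass sample vial, red-brown content and white cap, round, 20 mm across, 51 mm high, 20 to 42 g; origin at the centre of its underside, z up. At the start it stands on the cream dish. Not the taller vial inside the instrument nor the blue-capped one.
- dock_blue: blue docking plate, fixed, 116 x 70 x 4 mm (x, y, z); origin at the centre of its underside, top face at z = 4 mm. A raised white bar (8 mm in x, 44 in y, 9 above the plate) stands at x = +42 mm. Properly docked, the block is centred with its x axis along the plate's: bar under the nose, 12 mm free on its inner side. The wrong way round it rides up on the bar.
- dock_green: green docking plate, fixed, 116 x 70 x 4 mm (x, y, z); origin at the centre of its underside, top face at z = 4 mm. A raised white bar (8 mm in x, 44 in y, 9 above the plate) stands at x = +42 mm. Properly docked, the block is centred with its x axis along the plate's: bar under the nose, 12 mm free on its inner side. The wrong way round it rides up on the bar.
- pad_cream: cream round pad with a thin white ring, fixed to the worktop, 76 mm across, 4 mm thick; origin at the centre of its underside, its top face at z = 4 mm; the place for the cream dish. A tall grey instrument (front at x = 0.48 m, y from -0.32 to 0.05 m, 0.18 to 0.3 m high) stands between the left and right places: pass in front of it or above.
- pad_pink: pink round pad with a thin white ring, fixed to the worktop, 76 mm across, 4 mm thick; origin at the centre of its underside, its top face at z = 4 mm; the place for the pink dish. A tall grey instrument (front at x = 0.48 m, y from -0.32 to 0.05 m, 0.18 to 0.3 m high) stands between the left and right places: pass in front of it or above.
- pad_grey: grey round pad with a thin white ring, fixed to the worktop, 60 mm across, 4 mm thick; origin at the centre of its underside, its top face at z = 4 mm; the place for the sample vial. A tall grey instrument (front at x = 0.48 m, y from -0.32 to 0.05 m, 0.18 to 0.3 m high) stands between the left and right places: pass in front of it or above.
Not all that is in view belongs to the job. There is more than one size of the pad_cream; the job needs the larger.

How it is judged:
At the end, for the whole second after the job is handed in: Each block flat on its own colour's plate, nose over the bar: centre within 10 mm, long axis within 0.15 rad, underside 1 to 7 mm above the plate's origin. Each dish on its own colour's pad, vial on the grey pad, centre within 12 mm. All tilted under 0.06 rad, released, at rest (horizontal distance between block_blue and dock_blue below 0.01 m and z of block_blue in the frame of dock_blue between 0.001 and 0.007 m and angle between each of block_blue, block_green, dish_cream, dish_pink, vial's own z axis and vertical below 0.06 rad and linear speed of each of block_blue, block_green, dish_cream, dish_pink, vial below 0.02 m/s and angular speed of each of block_blue, block_green, dish_cream, dish_pink, vial below 0.2 rad/s and angle between the x axis of block_blue and the x axis of dock_blue, either way round below 0.15 rad and horizontal distance between block_green and dock_green below 0.01 m and z of block_green in the frame of dock_green between 0.001 and 0.007 m and angle between the x axis of block_green and the x axis of dock_green, either way round below 0.15 rad and horizontal distance between dish_cream and pad_cream below 0.012 m and z of dish_cream in the frame of pad_cream between 0.001 and 0.007 m and horizontal distance between dish_pink and pad_pink below 0.012 m and z of dish_pink in the frame of pad_pink between 0.001 and 0.007 m and horizontal distance between vial and pad_grey below 0.012 m and z of vial in the frame of pad_grey between 0.001 and 0.007 m); the robot touches nothing.
It fails at once if the cream dish is tipped over (more than about 35 degrees) (angle between dish_cream's own z axis and vertical above 0.6 rad).
It fails at once if the pink dish is tipped over (more than about 35 degrees) (angle between dish_pink's own z axis and vertical above 0.6 rad).
It fails at once if the sample vial is tipped over (more than about 35 degrees) (angle between vial's own z axis and vertical above 0.6 rad).
It also fails if it takes over 141 s, if anything falls off the work surface, if the arm or the gripper's body presses on something with over 40 N, if the wrist force passes 120 N, or if a joint passes its speed limit or range.

## Robot

A 6-joint arm with a two-finger parallel gripper is mounted at the origin on a cart in front of the work surface, level with it; the furniture and walls round the work are solid. World frame = base frame: x ahead of the robot, y to its left, z up, the work surface at z = 0. Lengths are in m, angles in rad, forces in N, time in s.
With the tool pointing down it reaches from about 0.15 to 0.775 m from the base axis. Payload 6.1 kg.
Tool frame: the origin (TCP) lies midway between the tips of the shut fingers; the grasp point (between the pads) lies 19 mm behind it (r.grip_point_offset is the distance from the TCP to the grasp point, in m); z points along the fingers, y is the line along which they close (so a half turn about z gives the same grasp; the last joint's range is limited). The gripper opens to 85 mm and grips with 20 to 120 N. Pads are 22 mm wide; open, the fingers measure 114 mm over their backs; the gripper's body (76 mm by 85 mm) begins 54 mm behind the grasp point. The pads swing forward as they close: fully open they stand 13 mm farther back than shut.
Start: joints at [1.131, 0.126, -0.04, 1.405, 0, 1.571], TCP at [0.224, 0.475, 0.194] pointing down, gripper open.
Joint ranges: [-2.72, 2.72], [-0.95, 1.95], [-1.27, 1.35], [-1.78, 2.02], [-1.46, 1.47], [-3.14, 3.14]. Speed limits (rad/s): [2.39, 2.39, 3.01, 3.14, 3.14, 3.14].

## Interface

Orientations are given as a 3x3 rotation matrix whose columns are the frame's x, y, z axes.
In Python, from rig import r, eoat, solver, imaging gives the robot as it stands. Calls block until the motion is done:
- r.move_ptp(position, orientation): joint-space move of the TCP to a pose.
- r.move_l(position, attitude=None, velocity=0.15, force_limit=None): straight line of the TCP; attitude=None keeps the orientation; velocity is the mean speed in m/s. With force_limit (N) it stops when the force on the tool has changed by that much, and returns True; else False.
- r.set_joints(angles): joint-space move.
- eoat.gripper_open() and eoat.grab(f_grip=None): open the fingers fully, or close them until they stop; f_grip is the grip in N (None keeps the last).
- r.pause(seconds).
- solver.inverse_kinematics(position, orientation): joint angles nearest the present ones, or None.
- r.read_state(): the state.
- imaging.camera(name): name is "scene" or "top" or "wrist"; returns the picture (400x640x3 uint8, red, green, blue); there is no depth.
- imaging.camera_info(name): a dict with "fx", "fy", "cx", "cy" (pixels), "T" (4x4, takes a point from camera to world coordinates). Camera axes: x right, y down, z forward; pixel columns grow to the right and rows downward; lengths in m; the calibration is good to about 2 mm. A picture is of the moment at which its call begins: read the wrist's pose just before it. camera_info takes no time and is no camera call; for the wrist camera it gives the pose at the moment of the call.
A pose or a line that the arm cannot do raises r.PlanningError and nothing moves.
- r.job_done(): hands the job in; it is judged then, once.
The state is a dict: "time_s": time; "joint_positions": joint angles; "joint_velocities": joint speeds; "effort": joint torques, N m; "eef_pos": TCP position; "orientation": TCP orientation; "ft_force": force on the tool from outside, world axes, zero at the start; "moment": the same for the moment, N m; "gripper_width": finger opening in m; "grip_force": force on a finger pad.
Only numpy, scipy, OpenCV 4.12 (cv2) and the standard library are available. Lean on these libraries where they do the work, as an engineer would, in place of code of your own. Each camera call takes 0.05 s, during which the arm holds its last target. There are 200 camera calls.

## Working session

There is one attempt and no reset: what is moved stays moved. The work goes in short steps, each a Python script; the robot and the scene stay as the last script left them, time stands still between calls to the robot, and variables do not carry over. Pictures are saved under pics/ and viewed, at most 14 in all, crops included, and the job is handed in when it is done.

```bash
ls; mkdir -p pics; python3 - <<'E'
from rig import r,imaging
import cv2
for n in ("top","scene"):
    im=imaging.camera(n); cv2.imwrite(f"pics/{n}0.png",im[:,:,::-1])
    i=imaging.camera_info(n); print(n,i)
print(r.read_state()["time_s"])
E
```

```text
pics
top {'fx': 408.2525222967652, 'fy': 408.2525222967652, 'cx': 323.6351516121789, 'cy': 199.57463597968237, 'T': array([[ 1.18181914e-02, -9.91207792e-01,  1.31785599e-01,
         3.50319062e-01],
       [-9.99927233e-01, -1.20340868e-02, -8.41890934e-04,
         6.12838404e-02],
       [ 2.42040819e-03, -1.31766060e-01, -9.91277886e-01,
         1.23001093e+00],
       [ 0.00000000e+00,  0.00000000e+00,  0.00000000e+00,
         1.00000000e+00]])}
scene {'fx': 493.6311344845275, 'fy': 493.6311344845275, 'cx': 323.1799759003749, 'cy': 198.3795198756137, 'T': array([[-0.83762101, -0.26673561,  0.47670028, -0.30760806],
       [-0.54608716,  0.43031367, -0.71876211,  1.23293658],
       [-0.01341119, -0.86237014, -0.50610066,  0.89107017],
       [ 0.        ,  0.        ,  0.        ,  1.        ]])}
0.1
```

View pics/top0.png

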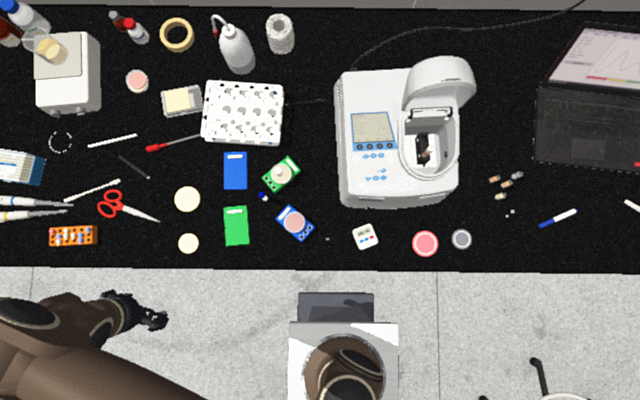

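View pics/scene0.png

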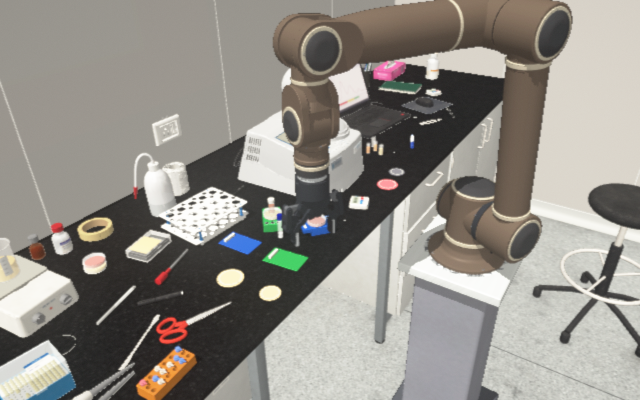

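The top view shows the green block with the cream dish and vial at about (280,173), and the blue block with the pink dish at (295,222). The docks are at (235,171) blue and (235,225) green. The large cream pad is at (187,199), the pink pad at (425,243) and the grey pad at (461,239). A stray blue-capped vial sits between the stacks at (264,196).

```bash
cat > h.py <<'E'
import numpy as np, cv2
from rig import r,eoat,solver,imaging
def ray(ci,u,v):
    d=ci["T"][:3,:3]@np.array([(u-ci["cx"])/ci["fx"],(v-ci["cy"])/ci["fy"],1]); return ci["T"][:3,3],d
def pt(ci,u,v,z):
    o,d=ray(ci,u,v); return o+d*(z-o[2])/d[2]
def R(a):  # tool down, closing axis (tool y) at world angle a
    c,s=np.cos(a),np.sin(a); y=np.array([c,s,0]); z=np.array([0,0,-1.]); return np.column_stack([np.cross(y,z),y,z])
def snap(n,f):
    ci=imaging.camera_info(n); im=imaging.camera(n); cv2.imwrite(f"pics/{f}.png",im[:,:,::-1]); np.save(f"pics/{f}.npy",{"ci":ci,"im":im},allow_pickle=True); return ci,im
def load(f):
    d=np.load(f"pics/{f}.npy",allow_pickle=True).item(); return d["ci"],d["im"]
E
python3 - <<'E'
from h import *
ci,im=snap("top","t1")
for n,u,v,z in [("dishcream",280,173,.045),("bluestack",295,222,.045),("dockB",235,171,.004),("dockG",235,225,.004),("padC",187,199,.004),("padCs",188,243,.004),("padP",425,243,.004),("grey",461,239,.004),("bluevial",264,196,.02)]: print(n,pt(ci,u,v,z).round(3))
cv2.imwrite("pics/t1c.png",cv2.resize(im[140:260,165:325,::-1],None,fx=5,fy=5,interpolation=cv2.INTER_CUBIC))
print(r.read_state()["orientation"].round(2) if hasattr(r.read_state()["orientation"],'round') else r.read_state()["orientation"])
w=imaging.camera_info("wrist");print(w)
E
```

```text
dishcream [0.585 0.19  0.045]
bluestack [0.441 0.143 0.045]
dockB [0.598 0.332 0.004]
dockG [0.433 0.325 0.004]
padC [0.51  0.474 0.004]
padCs [0.378 0.464 0.004]
padP [ 0.386 -0.244  0.004]
grey [ 0.399 -0.352  0.004]
bluevial [0.52  0.239 0.02 ]
[[-0.9   0.43 -0.  ]
 [ 0.43  0.9  -0.  ]
 [ 0.   -0.   -1.  ]]
{'fx': 316.57400386248173, 'fy': 316.57400386248173, 'cx': 314.3779772721191, 'cy': 198.14191002795556, 'T': array([[ 0.42597625,  0.86308869,  0.27133401,  0.15455049],
       [ 0.90473322, -0.40589556, -0.12925398,  0.50666914],
       [-0.00142438,  0.30054402, -0.95376688,  0.37358455],
       [ 0.        ,  0.        ,  0.        ,  1.        ]])}
```

View pics/t1c.png

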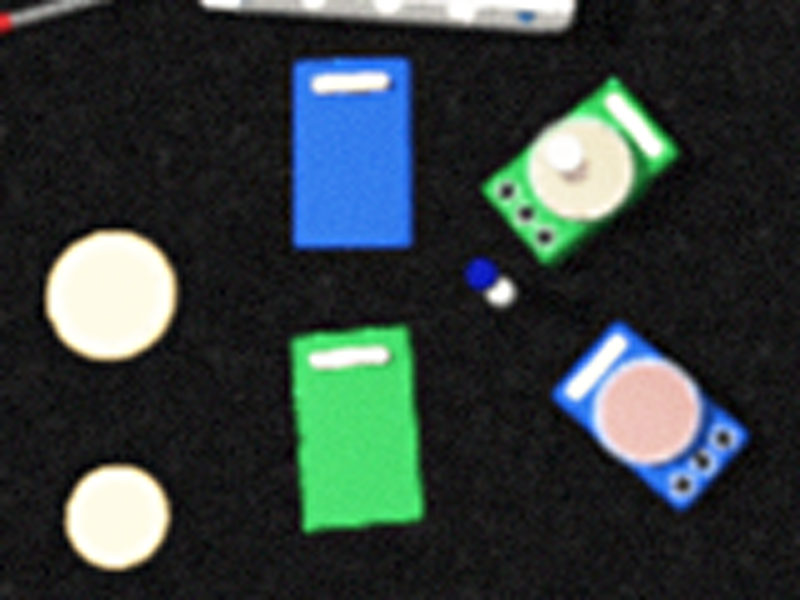

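The crop confirms that both dock bars (white) are at the +x end. The green block's nose points up-right and the blue block's points up-left. Next I'll measure everything from the top image.

```bash
cat > meas.py <<'E'
from h import *
ci,im=load("t1"); S=8
def crop(u0,v0,u1,v1): return cv2.resize(im[v0:v1,u0:u1],None,fx=S,fy=S,interpolation=cv2.INTER_CUBIC)
def full(c,u0,v0): return (np.asarray(c)+.5)/S-.5+np.array([u0,v0])
def masks(c):
    h=cv2.cvtColor(c,cv2.COLOR_RGB2HSV); H,s,v=cv2.split(h)
    return dict(blue=(H>95)&(H<125)&(s>120)&(v>80),green=(H>50)&(H<85)&(s>110)&(v>80),white=(s<45)&(v>190),light=(v>110)&(s<110),lit=v>110,dark=v<90)
def cnts(m,amin):
    cs,_=cv2.findContours(m.astype(np.uint8),cv2.RETR_EXTERNAL,cv2.CHAIN_APPROX_NONE)
    return sorted([c for c in cs if cv2.contourArea(c)>amin*S*S],key=cv2.contourArea,reverse=True)
if __name__=="__main__":
    for n,b in [("padC",(170,182,204,216)),("padCs",(174,228,203,257)),("padP",(407,226,443,260)),("grey",(446,224,476,254))]:
        (x,y),rad=cv2.minEnclosingCircle(cnts(masks(crop(*b))["lit"],20)[0]); 
        c=cnts(masks(crop(*b))["lit"],20)[0]; e=cv2.fitEllipse(c); p=full(e[0],*b[:2]); print(n,pt(ci,*p,.004).round(4),np.array(e[1])/S)
    for n,b in [("blue",(218,146,252,194)),("green",(218,200,254,250))]:
        m=masks(crop(*b)); c=cnts(m[n]|m["white"],50)[0]
        P=np.array([pt(ci,*full(q,*b[:2]),.004)[:2] for q in cv2.convexHull(c)[:,0]],np.float32)
        rc=cv2.minAreaRect(P*1000); bx=cv2.boxPoints(rc)
        w=cnts(m["white"],5); wb=full(cv2.minAreaRect(w[0])[0],*b[:2]); 
        e=[bx[1]-bx[0],bx[2]-bx[1]]; l=max(e,key=np.linalg.norm); a=np.degrees(np.arctan2(l[1],l[0])); a=(a+90)%180-90
        print("dock",n,rc,"ang",a,"bar",pt(ci,*wb,.013).round(4))
    for n,b in [("green",(258,150,306,198)),("blue",(272,200,318,246))]:
        C=crop(*b); m=masks(C); 
        g=m[n].astype(np.uint8)
        k=cv2.convexHull(cnts(g,20)[0]); hm=np.zeros_like(g); cv2.fillConvexPoly(hm,k,1)
        D=[]
        for c in cnts(m["dark"]&(hm>0),.8): D.append((full(cv2.minAreaRect(c)[0],*b[:2]).round(1),round(cv2.contourArea(c)/S/S,1)))
        W=[(full(cv2.minAreaRect(c)[0],*b[:2]).round(1),round(cv2.contourArea(c)/S/S,1),np.array(cv2.minAreaRect(c)[1])/S) for c in cnts(m["white"],3)]
        L=[(full(cv2.fitEllipse(c)[0],*b[:2]).round(2),np.array(cv2.fitEllipse(c)[1])/S) for c in cnts(m["light"]&~m[n],15)]
        print(n,"dark",D,"\nwhite",W,"\nlight",L)
E
python3 meas.py
```

```text
padC [0.5113 0.4748 0.004 ] [25.69346619 26.72435951]
padCs [0.3779 0.4637 0.004 ] [20.56232071 21.34570503]
padP [ 0.3854 -0.2434  0.004 ] [26.34632492 27.1163063 ]
grey [ 0.4001 -0.3531  0.004 ] [19.27289963 20.1468544 ]
dock blue ((601.0669555664062, 332.2198791503906), (121.3409194946289, 74.55802154541016), 2.5398736000061035) ang 2.5398865 bar [0.6424 0.3332 0.013 ]
dock green ((432.9674377441406, 323.052001953125), (120.92525482177734, 74.95176696777344), 6.2817254066467285) ang 6.2817307 bar [0.4743 0.3271 0.013 ]
green dark [(array([272.2, 186.1]), 6.3), (array([269.8, 182.2]), 2.3), (array([273.4, 186.9]), 2.1), (array([265.9, 177.8]), 2.1), (array([265.3, 172.8]), 1.7)] 
white [(array([280.8, 173.4]), 314.2, array([19.625, 20.375])), (array([291.3, 164.5]), 43.8, array([15.01002312,  3.4168005 ])), (array([265.2, 196.6]), 3.5, array([1.625, 3.   ]))] 
light [(array([280.83, 173.33]), array([21.24684143, 21.91377258])), (array([291.42, 164.64]), array([ 4.64489079, 18.86330032])), (array([271.58, 184.92]), array([ 4.7563448 , 11.88236523])), (array([266.03, 177.8 ]), array([4.27879906, 5.08850479]))]
blue dark [(array([304.9, 231.5]), 2.5), (array([298.7, 237.4]), 2.3), (array([301.1, 236.5]), 2.2), (array([309.1, 221.4]), 2.1), (array([309.2, 227.2]), 2.1)] 
white [(array([294.1, 221.9]), 323.2, array([20.25, 20.25])), (array([283.9, 213. ]), 44.5, array([ 3.32318282, 15.32929516]))] 
light [(array([294.06, 221.91]), array([21.44890213, 22.05214119])), (array([283.78, 213.13]), array([ 4.38378096, 19.32283974])), (array([300.99, 236.51]), array([4.53693438, 4.81445026]))]
```

```bash
cat > plan.py <<'E'
from h import *
ci,_=load("t1")
def blk(s,w):
    a,b=pt(ci,*s,.03),pt(ci,*w,.03); d=a-b; return (a+b)[:2]/2,np.arctan2(d[1],d[0]),np.hypot(*d[:2])
G=blk((291.3,164.5),(269.7,182.35)); B=blk((283.9,213.),(305.,231.8))
dC=pt(ci,280.83,173.33,.045)[:2]; dP=pt(ci,294.06,221.91,.045)[:2]
V=pt(ci,277.9,170.3,.096)[:2]
padC=np.array([.5113,.4748]);padP=np.array([.3854,-.2434]);padV=np.array([.4001,-.3531])
def dock(c,a,bar):  # rect centre and bar
    return np.array(c),np.radians(a)
DB=dock([.6005,.332],2.0,0); DG=dock([.433,.3235],5.6,0)
E
python3 - <<'E'
from plan import *
print(G,B,dC,dP,V)
_,im=snap("top","t2")
# dock bar-to-centre angle, refine by yaw
print(np.degrees(np.arctan2(.3332-.3322,.6424-.6011)),np.degrees(np.arctan2(.3271-.3231,.4743-.433)))
j=r.read_state()["joint_positions"];print(j)
for n,p,a in [("V",V,None),("dC",dC,G[1]+np.pi/2),("dP",dP,B[1]+np.pi/2)]:
  for aa in ([0,1.57,.8,2.4] if a is None else [a,a+np.pi]):
    q=solver.inverse_kinematics([*p,.1],R(aa)); print(n,round(aa,2),None if q is None else np.round(q,2))
for n,p,A in [("V",padV,[0,1.57,-1.57,-.7]),("P",padP,[0,1.57,-1.57,-.7]),("C",padC,[.7,1.57]),("DB",DB[0],[1.6,-1.54]),("DG",DG[0],[1.67,-1.47])]:
  for a in A:
    q=solver.inverse_kinematics([*p,.1],R(a)); print(n,a,None if q is None else np.round(q,2))
E
```

```text
(array([0.58723936, 0.1900643 ]), np.float64(-0.8536277526941309), np.float64(0.0838087577041849)) (array([0.4411353 , 0.14543975]), np.float64(0.8582996876294746), np.float64(0.08359151669144303)) [0.58449373 0.18758127] [0.4413321  0.14545845] [0.5830312  0.19065353]
1.387035991780653 5.531973780024104
[ 1.13102998e+00  1.26167795e-01 -4.02220208e-02  1.40536719e+00
 -1.73869379e-05  1.57075355e+00]
V 0 [ 0.32  0.31 -0.02  1.24  0.    1.89]
V 1.57 [ 0.32  0.31 -0.02  1.24  0.    0.32]
V 0.8 [ 0.32  0.31 -0.02  1.24  0.    1.09]
V 2.4 [ 0.32  0.31 -0.02  1.24  0.   -0.51]
dC 0.72 [ 0.31  0.31 -0.02  1.24  0.    1.16]
dC 3.86 [ 0.31  0.31 -0.02  1.24  0.   -1.98]
dP 2.43 [ 0.32  0.03 -0.35  1.19  0.   -0.54]
dP 5.57 [ 0.32  0.03 -0.35  1.19  0.    2.6 ]
V 0 [-0.72  0.16 -0.21  1.2   0.    0.85]
V 1.57 [-0.72  0.16 -0.21  1.2   0.   -0.72]
V -1.57 [-0.72  0.16 -0.21  1.2   0.    2.42]
V -0.7 [-0.72  0.16 -0.21  1.2   0.    1.55]
P 0 [-0.56  0.01 -0.37  1.19  0.    1.01]
P 1.57 [-0.56  0.01 -0.37  1.19  0.   -0.56]
P -1.57 [-0.56  0.01 -0.37  1.19  0.    2.58]
P -0.7 [-0.56  0.01 -0.37  1.19  0.    1.71]
C 0.7 [0.75 0.47 0.22 1.32 0.   1.62]
C 1.57 [0.75 0.47 0.22 1.32 0.   0.75]
DB 1.6 [0.51 0.45 0.18 1.3  0.   0.48]
DB -1.54 [ 0.51  0.45  0.18  1.3   0.   -2.67]
DG 1.67 [ 0.64  0.17 -0.19  1.21  0.    0.54]
DG -1.47 [ 0.64  0.17 -0.19  1.21  0.   -2.6 ]
```

```bash
cat >> h.py <<'E'
def st(m=""):
    s=r.read_state(); print(m,"t",round(s["time_s"],1),"w",round(s["gripper_width"],4),"gf",np.round(s["grip_force"],1),"p",np.round(s["eef_pos"],4),"F",np.round(s["ft_force"],1)); return s
def pick(p,z,a,f,up=.12,fl=15):
    eoat.gripper_open(); r.move_ptp([*p,z+up],R(a))
    if r.move_l([*p,z+.02],velocity=.2,force_limit=fl): st("TOUCH1")
    if r.move_l([*p,z],velocity=.06,force_limit=fl): st("TOUCH2")
    eoat.grab(f); st("grabbed")
def lift(z,v=.15):
    p=r.read_state()["eef_pos"]; r.move_l([p[0],p[1],z],velocity=v)
def place(p,z,a,up=.1,fl=8,rise=.1):
    r.move_ptp([*p,z+up],R(a)); r.move_l([*p,z+.015],velocity=.2)
    t=r.move_l([*p,z],velocity=.04,force_limit=fl); st(f"place touch={t}")
    eoat.gripper_open(); r.move_l([*p,z+rise],velocity=.2)
E
python3 - <<'E'
from plan import *
a=G[1]+np.pi/2
pick(V,.053,a,25); lift(.18); st("lifted")
snap("wrist","w1")
for p in ([.38,.16,.2],[.36,-.2,.2]): r.move_l(p,R(a) if p[1]>0 else R(0),velocity=.25)
st("over"); snap("wrist","w2")
E
```

```text
grabbed t 3.9 w 0.0184 gf 24.4 p [0.5832 0.1907 0.0532] F [ 0.2 -0.1  0.5]
lifted t 4.9 w 0.0187 gf 24.4 p [0.5827 0.1905 0.1789] F [ 0.3  0.2 -1.6]
over t 7.5 w 0.0186 gf 24.4 p [ 0.36   -0.1994  0.2   ] F [ 0.1  0.1 -0.6]
```

View pics/w1.png

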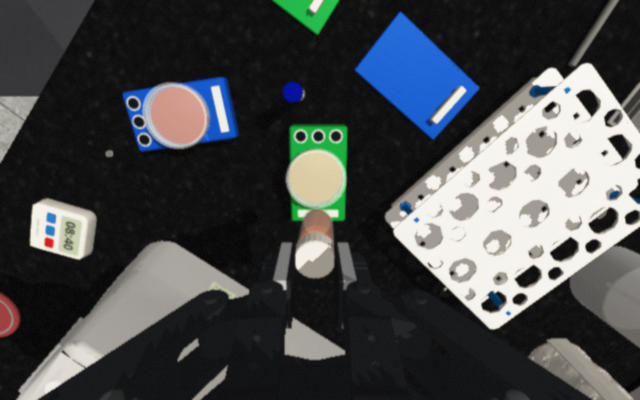

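View pics/w2.png

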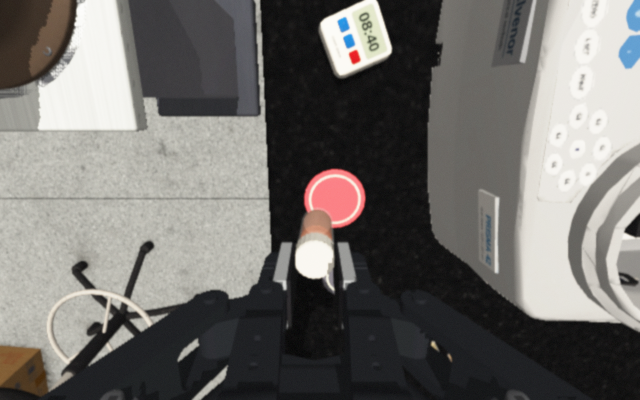

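Both wrist views show the vial held upright: at (316,245) in w1 and (318,245) in w2. The pink pad is at (335,198) in w2, and the dish and blocks in w1 are undisturbed. I'll cross-check the coordinates and then place the vial.

```bash
python3 - <<'E'
from plan import *
c1,_=load("w1");c2,_=load("w2")
print("dC",pt(c1,316.5,179.5,.045),dC,"dP",pt(c1,176,115,.045),dP,"padP",pt(c2,335,198,.004),padP)
# vial axis vs tool: cap centre (z about TCP+.043) 
print("cap w1",pt(c1,314.5,262,.1789+.042)[:2],"cap w2",pt(c2,314.5,261,.242)[:2])
place(padV,.013,0,fl=3); st("vial")
r.move_l([.36,-.2,.2],velocity=.3)
r.move_l([.34,-.1,.25],velocity=.3); snap("top","t3"); snap("wrist","w3")
im=load("t3")[1]; cv2.imwrite("pics/t3c.png",cv2.resize(im[200:280,390:490,::-1],None,fx=6,fy=6,interpolation=cv2.INTER_CUBIC)); st()
E
```

```text
dC [0.58607157 0.18930163 0.045     ] [0.58449373 0.18758127] dP [0.44241764 0.14857961 0.045     ] [0.4413321  0.14545845] padP [ 0.38627762 -0.24169036  0.004     ] [ 0.3854 -0.2434]
cap w1 [0.58288594 0.19018865] cap w2 [ 0.36066519 -0.19903637]
place touch=False t 9.4 w 0.0187 gf 24.5 p [ 0.4    -0.3531  0.0129] F [ 1.2 -0.5  0.2]
vial t 10.7 w 0.0854 gf 0.0 p [ 0.3998 -0.3529  0.1122] F [-0.4 -0.6 -0.2]
 t 12.1 w 0.0856 gf 0.0 p [ 0.3401 -0.1008  0.2486] F [ 0.  -0.4  0.6]
```

View pics/t3c.png

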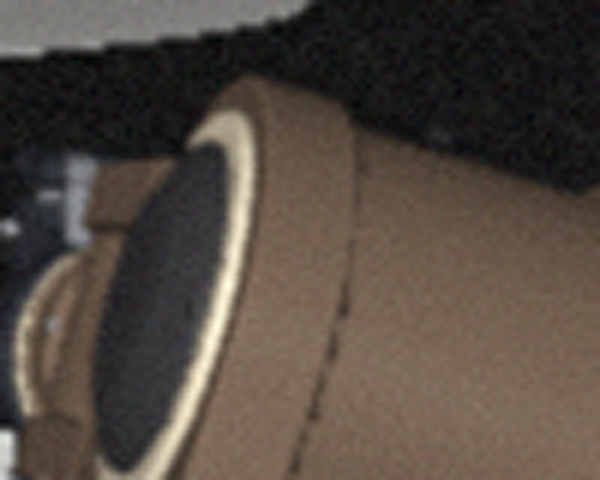

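The arm blocks the top view of the grey pad, so I'll check the vial later. Next is the pink dish.

```bash
python3 - <<'E'
from plan import *
p=(dP+np.array([.4424,.1486]))/2; a=B[1]+np.pi/2
r.move_l([.36,.1,.22],velocity=.3)
pick(p,.026,a,25); lift(.05,.05); st("up"); lift(.17); snap("wrist","w4")
E
```

```text
grabbed t 17.0 w -0.0002 gf 0.0 p [0.4418 0.147  0.026 ] F [-0.   0.  -0.5]
up t 17.7 w -0.0001 gf 0.0 p [0.4419 0.1471 0.0502] F [0.8 0.3 0.3]
```

View pics/w4.png

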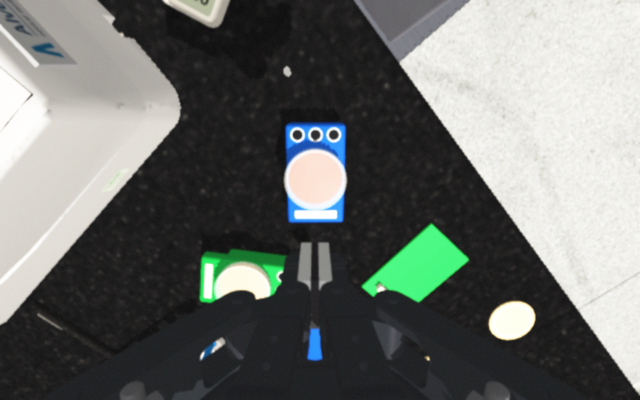

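```bash
python3 - <<'E'
from plan import *
c,im=load("w4"); s=r.read_state()
def proj(c,P):
    q=np.linalg.inv(c["T"])@np.r_[P,1]; return c["cx"]+c["fx"]*q[0]/q[2],c["cy"]+c["fy"]*q[1]/q[2]
print("tcp px",proj(c,s["eef_pos"]),s["eef_pos"])
print("dish",pt(c,316,178.5,.045),pt(c,316,178.5,.055),"block",(pt(c,316,214.5,.03)+pt(c,315,134,.03))/2, B)
c3,_=load("w3"); print("tcp w3",proj(c3,[.3401,-.1008,.2486]))
snap("scene","s4")
cv2.imwrite("pics/s4c.png",cv2.resize(load("s4")[1][170:270,220:380,::-1],None,fx=5,fy=5,interpolation=cv2.INTER_CUBIC))
E
python3 -c "
import cv2;a=cv2.imread('pics/w3.png');cv2.imwrite('pics/w3v.png',a)"
```

```text
tcp px (np.float64(316.3426819849425), np.float64(229.7429509216017)) [0.44131624 0.14688157 0.1688132 ]
dish [0.43972641 0.14575851 0.045     ] [0.43815886 0.14385481 0.055     ] block [0.44059363 0.14613132 0.03      ] (array([0.4411353 , 0.14543975]), np.float64(0.8582996876294746), np.float64(0.08359151669144303))
tcp w3 (np.float64(313.15159468147056), np.float64(227.9839076487377))
```

View pics/s4c.png

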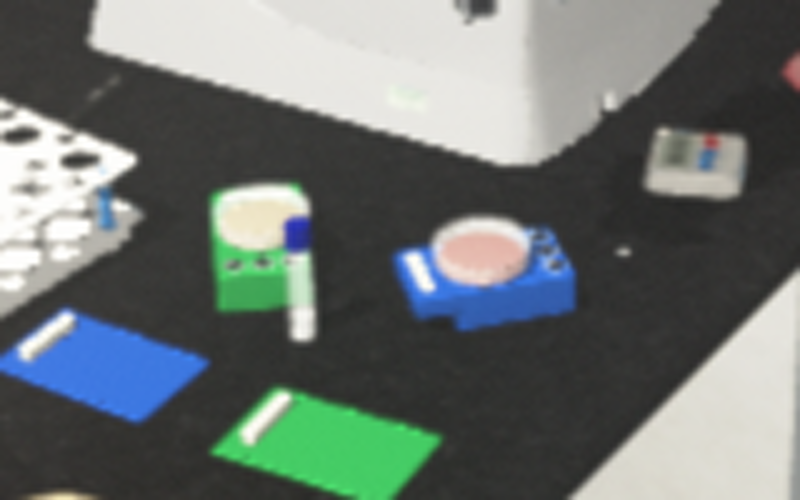

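View pics/w3.png

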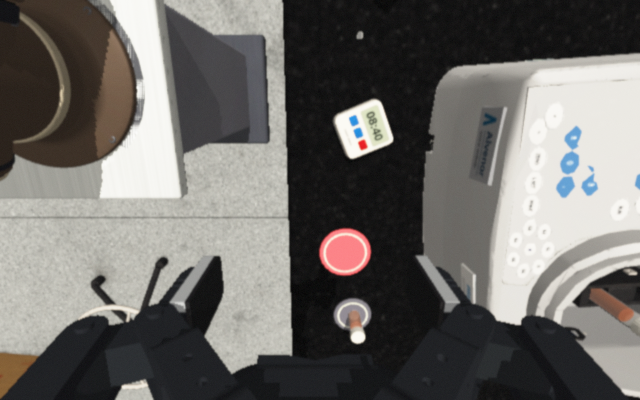

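The vial stands centred on the grey pad, at (351,314) in w3. The pink dish is undisturbed on its block. The fingers closed above it, so the real tips sit higher than the nominal TCP. I'll probe the table to measure the tip offset.

```bash
python3 - <<'E'
from h import *
r.move_ptp([.33,.23,.06],R(1.57)); st()
print(r.move_l([.33,.23,.02],velocity=.2,force_limit=6))
print(r.move_l([.33,.23,-.03],velocity=.03,force_limit=5)); st("shut touch")
r.move_l([.33,.23,.04],velocity=.2); eoat.gripper_open()
print(r.move_l([.33,.23,-.01],velocity=.1,force_limit=6))
print(r.move_l([.33,.23,-.04],velocity=.03,force_limit=5)); st("open touch")
r.move_l([.33,.23,.08],velocity=.2)
E
```

```text
t 19.8 w 0.0001 gf 0.0 p [0.3304 0.2301 0.0602] F [ 0.5 -0.   0.1]
True
False
shut touch t 22.5 w -0.0001 gf 0.0 p [ 0.3301  0.2301 -0.0299] F [0.2 0.3 0.9]
False
False
open touch t 25.6 w 0.0853 gf 0.0 p [ 0.3301  0.2301 -0.0398] F [1.  0.2 0.6]
```

```bash
python3 - <<'E'
from h import *
eoat.grab(20)
t=r.move_l([.33,.23,.0],velocity=.1,force_limit=8); s=st(t); 
t=r.move_l([.33,.23,-.03],velocity=.03,force_limit=5); s=st(t); print(np.round(s["effort"],1),np.round(s["joint_positions"],3))
c,im=snap("scene","s5")
q=np.linalg.inv(c["T"])@np.r_[.33,.23,0,1]; u,v=c["cx"]+c["fx"]*q[0]/q[2],c["cy"]+c["fy"]*q[1]/q[2]; print("table pt px",u,v)
u,v=int(u),int(v); cv2.imwrite("pics/s5c.png",cv2.resize(im[v-60:v+30,u-60:u+60,::-1],None,fx=6,fy=6,interpolation=cv2.INTER_CUBIC))
E
```

```text
False t 28.1 w -0.0 gf 0.0 p [0.3304 0.2303 0.0005] F [-0.1 -0.7  0.6]
False t 29.2 w -0.0 gf 0.0 p [ 0.3302  0.2301 -0.0298] F [ 0.  -0.3 -0.6]
[ -0.  -30.7  30.8  -0.1  -0.   -0. ] [ 0.609 -0.001 -0.687  0.878 -0.     0.609]
table pt px 331.7318331414757 254.1657670790044
```

View pics/s5c.png

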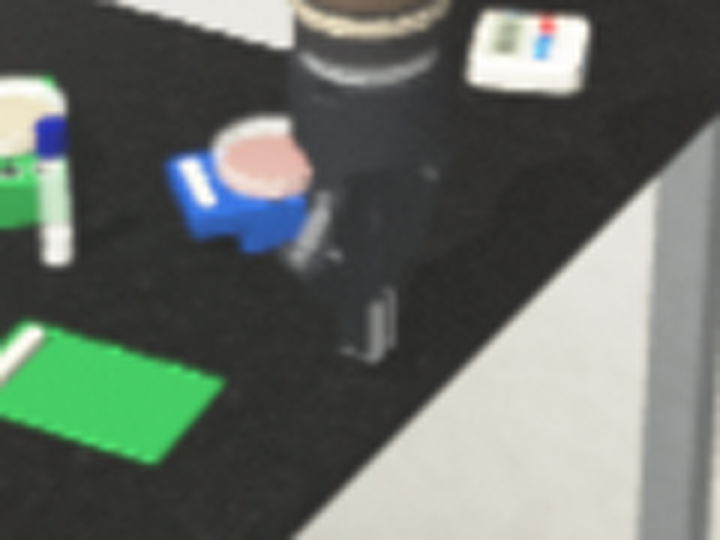

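The tip shows at crop (370,362), almost on the projected table point (362,361). So the shut tips really are about 30 mm above the reported TCP. I'll keep probing down to contact.

```bash
python3 - <<'E'
from h import *
for z in (-.035,-.04,-.045,-.05):
    t=r.move_l([.33,.23,z],velocity=.03,force_limit=4); st(f"{z} {t}")
    if t: break
E
```

```text
-0.035 False t 29.6 w -0.0003 gf 0.0 p [ 0.3298  0.2298 -0.0353] F [-0.1 -0.1 -0.2]
-0.04 True t 29.8 w 0.0 gf 5.4 p [ 0.3304  0.2303 -0.0369] F [-2.7 -1.9 10.1]
```

```bash
python3 - <<'E'
from plan import *
c,_=load("w4"); d=pt(c,316,214.5,.03)-pt(c,315,134,.03); print("scale",np.hypot(*d[:2])/.084)
r.move_l([.33,.23,.1],velocity=.25)
p=(dP+B[0])/2; a=B[1]+np.pi/2
pick(p,-.009,a,25); lift(.02,.05); st("up"); lift(.12); snap("wrist","w6")
E
```

```text
scale 1.0133256673233888
grabbed t 33.8 w 0.0602 gf 27.2 p [ 0.4416  0.1456 -0.0085] F [-0.6 -0.1  4.3]
up t 34.6 w 0.06 gf 27.1 p [0.4415 0.1456 0.02  ] F [-0.6 -0.1 -0.3]
```

View pics/w6.png

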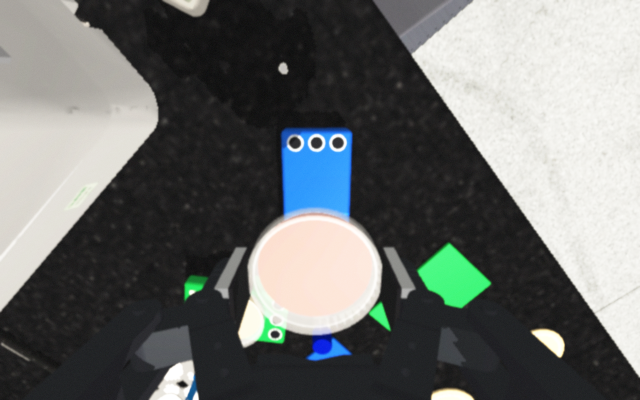

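The dish is gripped alone and level at (315,268), and the blue block is undisturbed. Now to place it on the pink pad.

```bash
python3 - <<'E'
from plan import *
r.move_l([.36,.1,.16],velocity=.3); r.move_l([.36,-.2,.16],R(1.25),velocity=.3)
place(padP+np.array([.0004,.0008]),-.034,1.25,fl=4); st("pink")
r.move_l([.35,-.02,.2],velocity=.3); snap("wrist","w7")
r.move_l([.36,.12,.16],velocity=.3)
a=B[1]+np.pi/2; u=np.array([np.cos(B[1]),np.sin(B[1])])
pick(B[0]-.005*u,-.034,a,60); lift(.03,.08); st("blue up")
E
```

```text
place touch=True t 38.8 w 0.0598 gf 27.6 p [ 0.3858 -0.2426 -0.0345] F [ 0.  -0.3  5.1]
pink t 39.8 w 0.0854 gf 0.0 p [ 0.3855 -0.2424  0.0652] F [ 0.8  0.4 -0.9]
grabbed t 44.3 w 0.0588 gf 65.8 p [ 0.4383  0.1419 -0.0334] F [-0.3 -0.8  4.4]
blue up t 45.3 w 0.0589 gf 64.9 p [0.4379 0.1417 0.0295] F [-1.1 -0.7 -3.2]
```

View pics/w7.png

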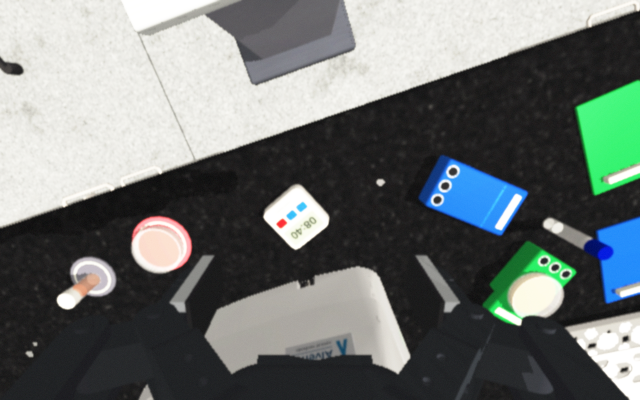

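The pink dish sits on its pad at (160,247) and the vial on the grey pad at (92,278). The blue block is in the gripper, so I'll dock it.

```bash
python3 - <<'E'
from plan import *
lift(.09)
c,t=DB; u=np.array([np.cos(t),np.sin(t)])
place(c-.005*u,-.0295,t+np.pi/2,up=.12,fl=5,rise=.14); st("blue docked")
# cream dish: avg position
p=(dC+np.array([.586,.189]))/2
pick(p,-.009,G[1]+np.pi/2,25); lift(.02,.05); st("cream up"); lift(.12); snap("wrist","w8")
E
```

```text
place touch=True t 47.9 w 0.059 gf 65.7 p [ 0.5958  0.332  -0.0294] F [0.1 0.5 4.4]
blue docked t 49.1 w 0.0855 gf 0.0 p [0.595  0.3315 0.1092] F [-0.3 -0.6 -0.1]
grabbed t 51.6 w 0.0599 gf 27.4 p [ 0.5857  0.1884 -0.0083] F [ 0.  -0.7  3.3]
cream up t 52.3 w 0.0599 gf 27.1 p [0.5856 0.1883 0.0199] F [ 0.2 -0.   0.5]
```

View pics/w8.png

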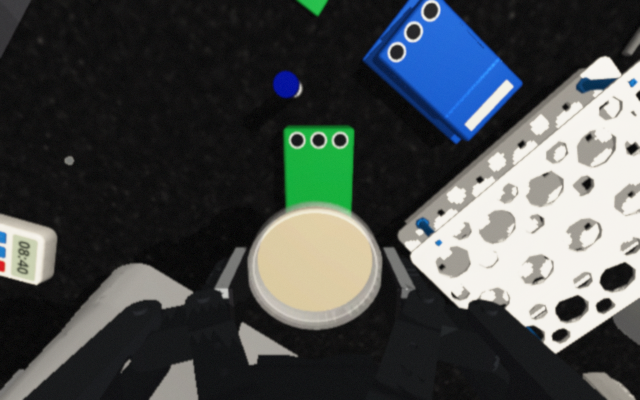

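The cream dish is held level, and the blue block sits on its plate with the nose at the bar end. I'll place the dish, then dock the green block.

```bash
python3 - <<'E'
from plan import *
place(padC,-.034,1.2,fl=4,up=.14,rise=.16); st("cream")
a=G[1]+np.pi/2; u=np.array([np.cos(G[1]),np.sin(G[1])])
pick(G[0]-.005*u,-.034,a,60); lift(.09); st("green up")
c,t=DG; u=np.array([np.cos(t),np.sin(t)])
r.move_l([.50,.25,.12],R(t+np.pi/2),velocity=.25)
place(c-.005*u,-.0295,t+np.pi/2,up=.12,fl=5,rise=.14); st("green docked")
r.move_l([.36,.15,.2],velocity=.3); r.move_ptp([.30,.0,.3],R(1.57)); st()
ci,im=snap("top","t9"); snap("wrist","w9")
a=cv2.resize(im[140:260,165:295,::-1],None,fx=4,fy=4,interpolation=cv2.INTER_CUBIC); b=cv2.resize(im[215:265,400:480,::-1],None,fx=4,fy=4,interpolation=cv2.INTER_CUBIC)
o=np.zeros((480,800,3),np.uint8); o[:,:520]=a; b=b[:, :280]; o[:200,520:800]=b; cv2.imwrite("pics/t9c.png",o)
E
```

```text
place touch=True t 55.5 w 0.0602 gf 27.5 p [ 0.5113  0.4749 -0.0343] F [ 0.2 -1.   5.6]
cream t 56.8 w 0.0851 gf 0.0 p [0.5109 0.4744 0.1247] F [-0.4  0.2 -0.1]
grabbed t 59.7 w 0.059 gf 66.5 p [ 0.5845  0.194  -0.0333] F [0.1 0.3 3.5]
green up t 60.6 w 0.059 gf 65.9 p [0.5837 0.1938 0.0887] F [ 0.6  1.  -2.8]
place touch=True t 63.4 w 0.0591 gf 66.7 p [ 0.4284  0.3232 -0.0294] F [ 0.2 -0.1  4.8]
green docked t 64.6 w 0.0853 gf 0.0 p [0.4275 0.3226 0.1094] F [ 0.5  0.  -0.1]
 t 66.2 w 0.0857 gf 0.0 p [0.3008 0.0006 0.2989] F [-0.8  0.2 -0.7]
```

View pics/t9c.png

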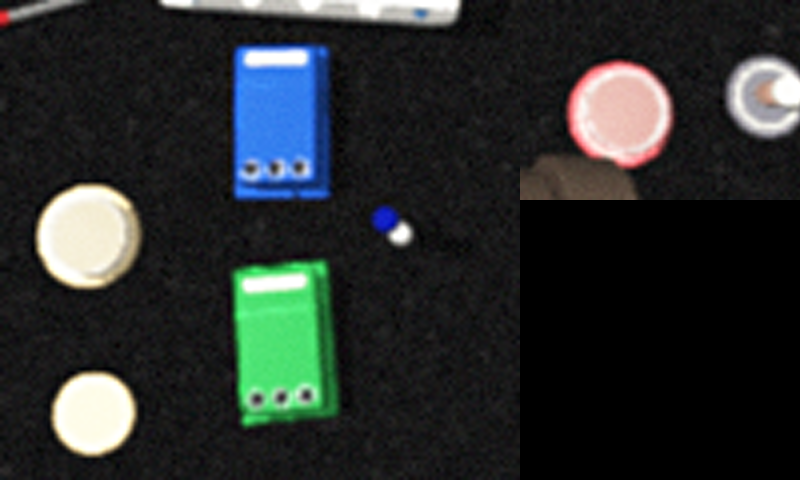

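All five objects look placed: blue block at (276,115), green block at (278,340), cream dish at (86,236), pink dish at (620,112) and the vial on the grey pad at (765,95). I'll check the offsets numerically.

```bash
python3 - <<'E'
from plan import *
def px(x,y): return 165+x/4-.4,140+y/4-.4
for n,s,w,D in [("B",(276,58),(275,168),DB),("G",(275,283),(281,398),DG)]:
    a,b=pt(ci,*px(*s),.034),pt(ci,*px(*w),.034); d=a-b; print(n,(a+b)[:2]/2-D[0],np.degrees(np.arctan2(d[1],d[0])),np.degrees(D[1]),np.hypot(*d[:2]))
print("C",pt(ci,*px(84,236),.019)[:2]-padC,"P",pt(ci,424.6,242.6,.019)[:2]-padP)
E
python3 - <<'E'
from h import *
from plan import padV,padP
ci,im=load("w7"); print("vial cap",pt(ci,67,299,.055)[:2]-padV,"pad",pt(ci,94,277,.004)[:2]-padV,"dish",pt(ci,160,246,.019)[:2]-padP,"padP",pt(ci,161,244,.004)[:2]-padP)
E
```

```text
B [ 0.00125625 -0.00152562] 1.8326814632699724 2.0 0.08367999924956965
G [-0.00099502 -0.00179053] 5.307939868756152 5.6 0.08455921310712555
C [-0.00205441 -0.00168862] P [0.00138065 0.00402814]
vial cap [0.00020261 0.00445585] pad [0.00078388 0.0021387 ] dish [-0.00235727  0.00758337] padP [-0.00013931  0.00016527]
```

```bash
python3 -c "
from rig import r
r.pause(.5); print(r.job_done())"
```

```text
the job is handed in; nothing more can be done
None
```

I've handed the job in after about 67 s of robot time. My last measurements put all five objects within tolerance: the blocks within about 2 mm and 0.3° of their docks, the cream dish within 3 mm, the vial cap within about 5 mm, and the pink dish 4–8 mm off depending on the view. The hand-in call returned no verdict.

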